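# Blank check of an empty cuvette in a hold-to-read photometer

## Robot

A 6-joint arm with a two-finger parallel gripper is mounted at the origin on a cart in front of the work surface, level with it; the furniture and walls round the work are solid. World frame = base frame: x ahead of the robot, y to its left, z up, the work surface at z = 0. Lengths are in m, angles in rad, forces in N, time in s.
With the tool pointing down it reaches from about 0.325 to 0.85 m from the base axis. Payload 15.5 kg.
Tool frame: the origin (TCP) lies between the finger pads; the fingertips stand 14 mm ahead of it and the grasp point (between the pads) lies 5 mm behind it; z points along the fingers, y is the line along which they close (so a half turn about z gives the same grasp; the last joint's range is limited). The gripper opens to 91 mm and grips with 3 to 60 N. Pads are 32 mm wide; open, the fingers measure 118 mm over their backs; the gripper's body (76 mm by 178 mm) begins 60 mm behind the grasp point.
Start: joints at [1.254, 0.494, 1.345, -0, 1.302, -0.096], TCP at [0.137, 0.61, 0.228] pointing down, gripper open.
Joint ranges: [-2.91, 2.91], [-0.82, 2.16], [0.22, 2.67], [-1.22, 4.37], [0.12, 2.79], [-3.08, 3.08]. Speed limits (rad/s): [1.89, 1.89, 2.57, 3.01, 3.01, 3.01].

## Interface

Orientations are given as a unit quaternion [x, y, z, w].
In Python, from bench import robot, cams gives the robot as it stands.
- The arm moves only by the tool move_arm, never from a script. Its argument "increments" is one flat list of numbers, 6 for each row, row after row: the shift along the world's x, y, z in shares of 600 mm (1.0 is 600 mm), then the turn, a rotation vector about the world's x, y, z in normalised numbers (1 is 120 degrees). A call has 1 to 20 rows; each row is the pose to reach, as a shift and turn from the pose commanded when the call began; what a row does not reach only later rows make up. A row lasts 1/10 s, in which the tool goes at most 50 mm and 8.59 degrees, less where a joint would pass 70% of its speed; a pose out of reach is approached as far as the arm can. A call with a gripper value outside its range is refused whole. "claw" is the finger opening in m, from 0 to 0.0912, set as the call begins (left out, the last holds). The fingers move at their own pace and stop on an object; "newtons" is the grip in N (left out, the last holds). Time passes only in rows, so rows that repeat a pose let the fingers close. It gives the time, the measured TCP pose, the force, the opening and the grip force at its end, in the units of the state.
- robot.sense(): the state, without advancing time (a new reading comes with each control period).
- cams.camera(name): name is "scene" or "top" or "wrist"; returns (picture, depth): 384x512x3 uint8, blue, green, red; 384x512 float32, m along the optical axis (not along the pixel's ray), 0 where there is no reading.
- cams.camera_info(name): a dict with "fx", "fy", "cx", "cy" (pixels), "eye" and "rotation" of the camera in the world; the wrist camera has in their place "T_tool_cam" (4x4, takes a point from camera to tool coordinates, whose origin is the TCP and whose axes are the flange's). Camera axes: x right, y up, looking along -z (the intrinsics and any distortion apply to the point x, -y, -z); pixel columns grow to the right and rows downward; lengths in m; the calibration is good to about 2 mm. The wrist camera is an equidistant fisheye: a pixel r from the principal point sees the ray r / f radians off the axis. A picture is of the moment at which its call begins: read the wrist's pose just before it. camera_info takes no time and is no camera call.
- robot.sign_off(): hands the job in; it is judged then, once.
Trained networks look in the newest picture that a camera, given by its name, has taken for a name from the list of things; names that differ only in an ending like _2 or _b are one class to them, and where a whole thing is asked for, a point or a joint stands for the part that bears it (a point fixed in the world has none). Each returns a list of dicts, best first, with "conf" (0 to 1); they miss things now and then, are a little off and sometimes report something else, mostly with a low value. They report only what shows in the picture. A call takes as long as a camera call. They do not tell look-alikes from the thing itself.
- cams.look_for(camera, thing): "centre" ([x, y, z] in m, in world coordinates, good to about 4 mm: the middle of the surface that is visible of it).
- cams.cut_out(camera, thing): "pixels" (384x512 bool, what is visible of it).
- cams.pinpoint(camera, thing): "centre" ([x, y, z] in m, in world coordinates, good to about 4 mm: a listed point, or the origin of a listed thing).
The state is a dict: "t": time; "joint_pos": joint angles; "joint_velocities": joint speeds; "effort": joint torques, N m; "tcp_pos": TCP position; "eef_rot": TCP orientation; "contact_force": force on the tool from outside, world axes, zero at the start; "moment": the same for the moment, N m; "finger_gap": opening from 0.0 (shut) to 1.0 (fully open); "gripper_force": force on a finger pad.
Only numpy, scipy, OpenCV 4.12 (cv2) and the standard library are available. Lean on these libraries where they do the work, as an engineer would, in place of code of your own. Each camera call takes 0.05 s, during which the arm holds its last target. There are 200 camera calls.

## Task

Stand the aperture screen on the bench midway between the lamp's snout and the edge of the photometer's base plate, square to the beam with its hole on the beam, and let go of it. Then lift the clear cuvette out of the rack by its frosted faces only (never touch its clear windows; leave the amber cuvette where it is), lower it into the photometer's well and push the spring seat fully down with it so that the shutter opens. Finish while still gripping the cuvette by its frosted faces and holding it down in the beam.

Things in the scene. Friction and masses are not known exactly. Their poses are not given: they have to be found in the camera images.
- screen: Aperture screen, loose, 0.2 kg: upright grey plate 46 mm wide (x), 8 mm thick (y) with a yellow top edge, on a steel foot 56 (x) by 30 (y) by 10 mm; 79 mm high. Origin: centre of the underside; z up. Grip it from above across the plate's 46 mm width. Either face may look at the lamp.
- screen_hole (a point): Centre of the screen's 18 mm round hole, which runs along the screen's y, 45 mm above its underside.
- lamp: Lamp, fixed: white housing with cooling fins and a round black snout 30 mm across with a bright lens, 74 mm high. Origin: on the bench straight below the snout's front end; the housing lies to its +y, the beam leaves along its -y, 45 mm above the bench. In line with the meter's y axis; its distance from the meter varies.
- meter: Photometer, fixed: aluminium base plate 12 mm high with the cuvette well and, at -y of it, the white receiver housing with display, 82 mm high. Origin: on the bench below the well's vertical axis; z up. The beam runs along its y axis from the lamp (+y side) to the receiver port (-y side). The base plate ends at y = +24 mm; only bare bench lies between that and the lamp.
- beam_at_well (a point): Point where the beam crosses the vertical axis of the well, 45 mm above the bench. The well's mouth lies above it, 58 mm above the bench: 16 mm (meter x) by 26 mm (meter y) with a 2 mm chamfer, in an aluminium collar 44 (x) by 38 mm (y). Below the collar the well is open towards lamp and receiver.
- seat_top (a point): Centre of the top of the grey spring seat inside the well, on which the cuvette stands: 35 mm above the bench when up, 25 mm when fully down.
- seat (a joint): Travel of the spring seat in m: 0 up, 0.010 fully down (stop). The spring pushes up with about 2 N at the top and 6.3 N at the bottom, so the seat rises when the cuvette is let go. A red shutter blade on it covers the receiver's port when up and clears it near the bottom.
- rack: Blue cuvette rack, fixed: block 36 (x) by 112 (y) by 16 mm high with two pockets 16 (x) by 26 mm (y), 12 mm deep, at y = -28 and +28 mm; pocket floor 4 mm above the bench. Origin: centre of the underside.
- cuvette: Clear, faintly blue-green empty glass cuvette, loose, 55 g, in either pocket of the rack: 14 mm thick (x), 24 mm wide (y), 60 mm high. Origin: centre of the underside; z up; in the rack its axes are the rack's. Grip it across the 14 mm, near the top: fully down in the well its top is 27 mm above the collar. Half a turn about z makes no difference.
- cuvette_frosted: The two whitish frosted faces of the clear cuvette, 24 mm wide, 60 mm high, facing its +x and -x: the only ones to be gripped. Same origin and axes as the cuvette.
- cuvette_windows: The two clear windows of the clear cuvette, facing its +y and -y: the fingers never touch them. Same origin and axes as the cuvette.
- amber_cuvette: A second cuvette of the same size, brown (amber) glass with pale brown frosted faces, in the other pocket of the rack, where it stays. Origin: centre of the underside.
There are look-alikes about, which are no part of the job. Of the things that look like the cuvette, the smallest one is meant.

How it is judged:
On the way, in this order (a step that is already met when the one before it is completed fails the run):
1. the screen stands released between lamp and well, its hole on the beam, the cuvette still in the rack (x of screen in the frame of meter between -0.006 and 0.006 m and y of screen in the frame of meter above 0.054 m and y of screen in the frame of lamp below -0.03 m and angle between the y axis of screen and the y axis of meter, either way round below 0.17 rad and angle between screen's own z axis and vertical below 0.06 rad and height (world z) of screen below 0.005 m and linear speed of screen below 0.02 m/s and contact force between each of the arm, the fingers and screen below 0.2 N and horizontal distance between cuvette and rack below 0.034 m), for 0.2 s.
2. the cuvette has been lifted out of the rack by its frosted faces (contact force between the fingers and cuvette_frosted above 1 N and height (world z) of cuvette above 0.03 m), for 0.1 s.
At the end, for the whole second after the job is handed in: Screen upright, released, hole within 6 mm of the beam, square within 0.17 rad, 30 mm or more from snout and base plate; clear cuvette on the seat, windows along the beam within 0.12 rad, gripped by its frosted faces, seat held down over 8 of 10 mm; amber cuvette in the rack (x of screen in the frame of meter between -0.006 and 0.006 m and y of screen in the frame of meter above 0.054 m and y of screen in the frame of lamp below -0.03 m and angle between the y axis of screen and the y axis of meter, either way round below 0.17 rad and angle between screen's own z axis and vertical below 0.06 rad and height (world z) of screen below 0.005 m and linear speed of each of screen, cuvette below 0.02 m/s and contact force between each of the arm, the fingers and screen below 0.2 N and value of joint seat above 0.008 m and horizontal distance between cuvette and seat_top below 0.003 m and distance between cuvette and seat_top below 0.004 m and angle between the y axis of cuvette and the y axis of meter, either way round below 0.12 rad and angle between cuvette's own z axis and vertical below 0.09 rad and contact force between the fingers and cuvette_frosted above 1 N and horizontal distance between amber_cuvette and rack below 0.034 m and height (world z) of amber_cuvette below 0.012 m and angle between amber_cuvette's own z axis and vertical below 0.2 rad); the arm keeps its last pose, push and grip.
It fails at once if the fingers touch a clear window of the cuvette (contact force between the fingers and cuvette_windows above 0.3 N).
It fails at once if the amber cuvette is taken out of its place (distance of amber_cuvette from where it was at the start of the episode above 0.012 m).
It also fails if it takes over 56 s, if anything falls off the work surface, if the arm or the gripper's body presses on something with over 40 N, if the wrist force passes 120 N, or if a joint passes its speed limit or range.

## Working session

There is one attempt and no reset: what is moved stays moved. The work goes in short steps, Python scripts to look and compute and a tool call to move; the robot and the scene stay as the last step left them, time stands still between calls to the robot, and variables do not carry over. Pictures are saved under pics/ and viewed, at most 10 in all, crops included, and the job is handed in when it is done.

Besides the shell and the picture viewer there is one more tool, called after "Call:" in YAML: its name, and indented under it one key for each argument. move_arm: Moves the arm, as the interface text tells. Its arguments: {"type":"object","properties":{"increments":{"type":"array","items":{"type":"number"}},"claw":{"type":"number"},"newtons":{"type":"number"}},"required":["increments"]}

```bash
mkdir -p pics; ls; cat > h.py <<'E'
import numpy as np, cv2
from bench import robot, cams
from scipy.spatial.transform import Rotation as R
def world(name, depth, mask):
    i=cams.camera_info(name); v,u=np.nonzero(mask&(depth>0)); d=depth[v,u]
    p=np.c_[(u-i['cx'])/i['fx']*d, -(v-i['cy'])/i['fy']*d, -d]
    return p@np.array(i['rotation']).T+np.array(i['eye'])
def r(x): return np.round(x,4).tolist()
E
python3 - <<'E'
from h import *
for n in ('scene','top'):
    im,d=cams.camera(n); cv2.imwrite(f'pics/{n}0.png',im); np.save(f'{n}0.npy',d)
    i=cams.camera_info(n); print(n,{k:(r(v) if not isinstance(v,str) else v) for k,v in i.items()})
    for t in ('screen','screen_hole','lamp','meter','beam_at_well','seat_top','rack','cuvette','amber_cuvette'):
        print(t,[(r(q['centre']),round(q['conf'],2)) for q in cams.pinpoint(n,t)][:4])
s=robot.sense();print(s['t'],s['tcp_pos'],s['eef_rot'])
E
```

```text
pics
scene {'fx': 437.1587, 'fy': 437.1587, 'cx': 250.4819, 'cy': 185.107, 'eye': [-0.0387, -0.5126, 0.6827], 'rotation': [0.383, -0.1716, -0.3791, 0.8247]}
screen [([0.4223, 0.0851, -0.0007], 0.89)]
screen_hole [([0.4279, 0.0846, 0.0439], 0.79)]
lamp [([0.6044, 0.1419, 0.0054], 0.75), ([0.4698, -0.0752, 0.0026], 0.22)]
meter [([0.6168, 0.0315, 0.0004], 0.63), ([0.6175, 0.0361, 0.0363], 0.2)]
beam_at_well [([0.6146, 0.0302, 0.0459], 0.97)]
seat_top [([0.6201, 0.0341, 0.0385], 0.38)]
rack [([0.457, -0.1033, 0.0041], 0.88)]
cuvette [([0.4205, 0.0066, 0.0023], 0.95), ([0.4676, -0.0776, 0.0055], 0.83), ([0.5156, 0.0015, -0.0034], 0.68)]
amber_cuvette [([0.4485, -0.1253, 0.0046], 0.85)]
top {'fx': 412.3188, 'fy': 412.3188, 'cx': 254.9116, 'cy': 183.518, 'eye': [0.376, -0.0146, 0.8944], 'rotation': [-0.075, 0.064, 0.7109, -0.6963]}
screen [([0.4287, 0.0909, 0.0001], 0.81)]
screen_hole [([0.4281, 0.0876, 0.0438], 0.85)]
lamp [([0.6094, 0.1446, -0.0017], 0.9)]
meter [([0.6186, 0.0346, 0.0024], 0.92)]
beam_at_well [([0.6163, 0.0346, 0.0419], 0.76)]
seat_top [([0.6152, 0.0317, 0.0353], 0.49)]
rack [([0.4631, -0.1056, 0.0017], 0.74)]
cuvette [([0.5163, 0.0066, 0.0011], 0.64), ([0.4249, 0.007, -0.0019], 0.61), ([0.4642, -0.0721, 0.0022], 0.52)]
amber_cuvette [([0.4572, -0.1289, 0.0027], 0.59)]
1.0 [0.13750277 0.60972159 0.22793401] [1.10675358e-01 9.93856611e-01 4.03635056e-05 2.25081735e-05]
```

View pics/scene0.png

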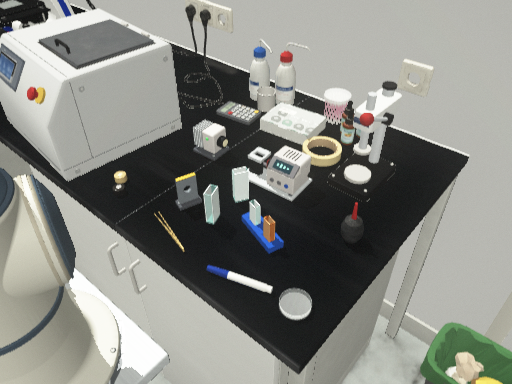

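View pics/top0.png

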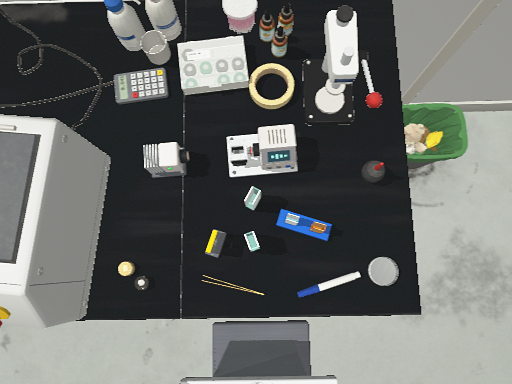

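Scene: screen (187,190), lamp (210,140), meter (284,172), rack (262,232) with amber (269,228). Clear-cuvette candidates are (211,204) and (240,184), both standing loose on the bench and larger, and (255,212), which is in the rack and the smallest. The one in the rack fits the description. In the top view it is at (292,218), with the loose ones at (253,198) and (251,241). Next I'll measure yaws and sizes and make an enlarged crop.

```bash
sed -i "s/p@np.array(i\['rotation'\]).T/R.from_quat(i['rotation']).apply(p)/" h.py
python3 - <<'E'
from h import *
im=cv2.imread('pics/scene0.png'); cv2.imwrite('pics/crop1.png',cv2.resize(im[110:270,150:330],None,fx=4,fy=3.7,interpolation=cv2.INTER_CUBIC)[:600])
for n in ('scene','top'):
    d=np.load(n+'0.npy')
    for t in ('screen','lamp','meter','rack','cuvette','amber_cuvette'):
        for q in cams.cut_out(n,t)[:4]:
            if q['conf']<.4: continue
            m=q['pixels']; P=world(n,d,m); v,u=np.nonzero(m)
            P=P[np.abs(P-np.median(P,0)).max(1)<.15]
            out=[]
            zt=np.percentile(P[:,2],97)
            for lo,hi in ((zt-.008,zt+.006),(-.01,zt+.01)):
                Q=P[(P[:,2]>lo)&(P[:,2]<hi)]
                if len(Q)>6:
                    (c,s,a)=cv2.minAreaRect(Q[:,:2].astype(np.float32)*1000)
                    out.append((np.round(c).tolist(),np.round(s).tolist(),round(a,1),len(Q)))
            print(n,t,round(q['conf'],2),'px',round(u.mean()),round(v.mean()),'ztop',round(zt,3),out)
E
```

```text
scene screen 0.73 px 186 192 ztop 0.078 [([425.0, 84.0], [13.0, 45.0], 68.3, 104), ([438.0, 123.0], [118.0, 55.0], 71.5, 704)]
scene lamp 0.68 px 210 140 ztop 0.074 [([604.0, 190.0], [54.0, 74.0], 1.5, 346), ([643.0, 228.0], [205.0, 96.0], 47.0, 1111)]
scene meter 0.98 px 280 171 ztop 0.082 [([628.0, -52.0], [63.0, 77.0], 0.9, 580), ([617.0, -26.0], [91.0, 161.0], 5.3, 2517)]
scene rack 0.71 px 262 235 ztop 0.017 [([459.0, -104.0], [114.0, 37.0], 74.3, 446), ([460.0, -105.0], [115.0, 37.0], 72.9, 573)]
scene cuvette 0.93 px 240 184 ztop 0.084 [([513.0, 1.0], [22.0, 34.0], 64.3, 102), ([513.0, 1.0], [24.0, 35.0], 59.3, 500)]
scene cuvette 0.64 px 211 204 ztop 0.084 [([424.0, 4.0], [37.0, 22.0], 19.4, 109), ([459.0, 42.0], [143.0, 35.0], 46.6, 547)]
scene cuvette 0.54 px 255 212 ztop 0.063 [([469.0, -79.0], [25.0, 15.0], 71.9, 71), ([477.0, -62.0], [65.0, 17.0], 66.9, 248)]
scene amber_cuvette 0.62 px 269 228 ztop 0.064 [([451.0, -132.0], [27.0, 16.0], 71.6, 75), ([476.0, -112.0], [96.0, 23.0], 38.1, 276)]
top screen 0.63 px 215 243 ztop 0.081 [([426.0, 86.0], [9.0, 45.0], 71.0, 112), 
[... 341 characters left out ...]
0], [80.0, 14.0], 69.8, 27), ([462.0, -103.0], [118.0, 44.0], 70.0, 781)]
top cuvette 0.79 px 252 198 ztop 0.086 [([514.0, 4.0], [20.0, 34.0], 60.6, 81), ([514.0, 4.0], [20.0, 34.0], 60.5, 252)]
top cuvette 0.59 px 291 219 ztop 0.065 [([470.0, -77.0], [24.0, 13.0], 70.5, 38), ([469.0, -76.0], [24.0, 15.0], 73.5, 119)]
top cuvette 0.58 px 251 241 ztop 0.087 [([426.0, 6.0], [34.0, 20.0], 19.8, 75), ([429.0, 7.0], [42.0, 21.0], 19.8, 198)]
top cuvette 0.49 px 263 151 ztop 0.084 [([629.0, -50.0], [65.0, 76.0], 4.0, 1030), ([630.0, -21.0], [113.0, 163.0], 3.8, 3101)]
top amber_cuvette 0.6 px 317 227 ztop 0.066 [([451.0, -129.0], [23.0, 13.0], 72.5, 33), ([452.0, -129.0], [23.0, 13.0], 72.5, 115)]
```

View pics/crop1.png

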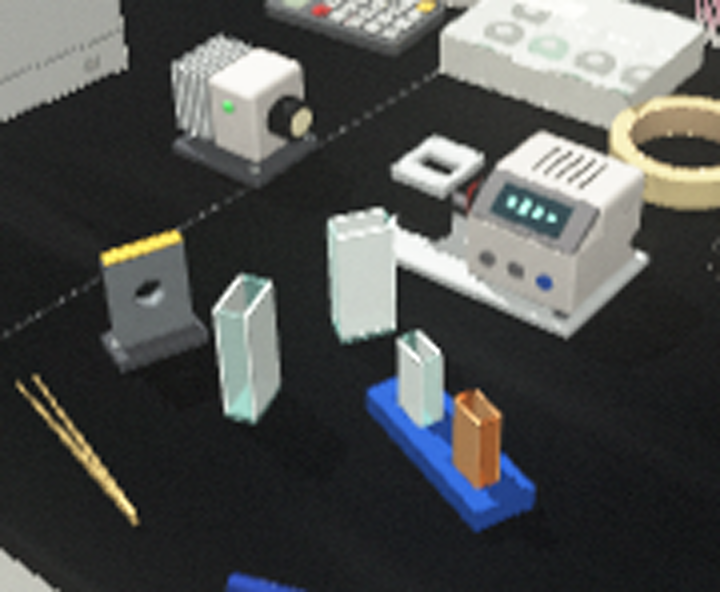

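The crop confirms it. The rack's clear cuvette measures about 24×14 mm with its top at 0.064, while the loose ones are about 34×20×85 mm look-alikes. Next I'll check for obstacles on the way from the start pose, and read the wrist view.

```bash
python3 - <<'E'
from h import *
P=np.r_[world('top',np.load('top0.npy'),np.ones((384,512),bool)),world('scene',np.load('scene0.npy'),np.ones((384,512),bool))]
# max height map, 8cm cells
xs=np.arange(0.0,.72,.08); ys=np.arange(.74,-.2,-.08)
print('y\\x',[round(x,2) for x in xs])
for y in ys:
    print(round(y,2),[ (lambda q: round(float(np.percentile(q,99.5)),2) if len(q)>5 else None)(P[(abs(P[:,0]-x)<.04)&(abs(P[:,1]-y)<.04),2]) for x in xs])
E
```

```text
y\x [np.float64(0.0), np.float64(0.08), np.float64(0.16), np.float64(0.24), np.float64(0.32), np.float64(0.4), np.float64(0.48), np.float64(0.56), np.float64(0.64)]
0.74 [-0.79, -0.79, -0.79, None, 0.08, None, None, None, None]
0.66 [-0.79, -0.79, -0.79, 0.0, 0.24, 0.26, 0.26, 0.26, 0.26]
0.58 [-0.79, -0.79, -0.79, 0.0, 0.25, 0.27, 0.27, 0.27, 0.26]
0.5 [-0.79, -0.79, -0.79, 0.0, 0.26, 0.28, 0.27, 0.27, 0.27]
0.42 [-0.79, -0.79, -0.79, 0.15, 0.26, 0.28, 0.27, 0.27, 0.27]
0.34 [-0.79, -0.79, -0.79, 0.17, 0.26, 0.27, 0.27, 0.27, 0.26]
0.26 [-0.79, -0.79, -0.79, 0.0, 0.02, 0.02, 0.0, 0.07, 0.07]
0.18 [-0.69, -0.69, 0.0, 0.0, 0.0, 0.0, 0.0, 0.08, 0.08]
0.1 [None, 0.01, 0.0, 0.0, 0.01, 0.08, 0.08, 0.04, 0.05]
0.02 [None, 0.35, 0.01, 0.0, 0.01, 0.09, 0.09, 0.09, 0.08]
-0.06 [0.33, 0.35, 0.01, 0.0, 0.01, 0.0, 0.06, 0.08, 0.09]
-0.14 [0.02, 0.28, 0.0, 0.0, 0.02, 0.02, 0.07, 0.0, 0.04]
```

The manual's scale: shifts go in shares of 600 mm and turns go in shares of 120 degrees. Converting my numbers, -0.5237 m / 0.6 = -0.8728, 0.2885 m / 0.6 = 0.4808, -1.68 rad / 2.0944 = -0.8021.

Call:
move_arm:
  increments: [0,0,0.0833,0,0,0,0,0,0.1667,0,0,0,0,0,0.25,0,0,0,0,0,0.2667,0,0,-0.0286,0.0343,-0.0623,0.2667,0,0,-0.0573,0.0687,-0.1247,0.2667,0,0,-0.1146,0.103,-0.187,0.2667,0,0,-0.1719,0.1373,-0.2493,0.2667,0,0,-0.2292,0.1717,-0.3117,0.2667,0,0,-0.2865,0.206,-0.374,0.2667,0,0,-0.3438,0.2403,-0.4363,0.2667,0,0,-0.4011,0.2747,-0.4987,0.2667,0,0,-0.4584,0.309,-0.561,0.2667,0,0,-0.5157,0.3433,-0.6233,0.2667,0,0,-0.573,0.3777,-0.6857,0.2333,0,0,-0.6303,0.412,-0.748,0.1833,0,0,-0.6875,0.4463,-0.8103,0.1333,0,0,-0.7448,0.4808,-0.8728,0.0833,0,0,-0.8021,0.4808,-0.8728,0.0333,0,0,-0.8021,0.4808,-0.8728,0,0,0,-0.8021]
  claw: 0.07
  newtons: 25

```text
t: 3.6
tcp_pos: [0.4258, 0.0845, 0.2259]
eef_rot: [0.815, 0.58, -0.001, -0.0]
contact_force: [-0.2, 0.2, 0.6]
finger_gap: 0.768
gripper_force: 0.0
```

```bash
cat >> h.py <<'E'
def wworld(s, depth, mask):
    i=cams.camera_info('wrist'); v,u=np.nonzero(mask&(depth>0)); d=depth[v,u]
    x=(u-i['cx'])/i['fx']; y=(v-i['cy'])/i['fy']; th=np.hypot(x,y); k=np.where(th>1e-6,np.tan(th)/np.maximum(th,1e-9),1)
    p=np.c_[x*k*d,-y*k*d,-d]; T=np.array(i['T_tool_cam'])
    p=p@T[:3,:3].T+T[:3,3]
    return R.from_quat(s['eef_rot']).apply(p)+np.array(s['tcp_pos'])
def rect(P,dz=.008):
    zt=np.percentile(P[:,2],95); Q=P[abs(P[:,2]-zt)<dz]
    Q=Q[np.abs(Q[:,:2]-np.median(Q[:,:2],0)).max(1)<.12]
    return round(zt,4),len(Q),[np.round(a,1).tolist() for a in cv2.minAreaRect(Q[:,:2].astype(np.float32)*1000)]
E
cat > w.py <<'E'
import sys
from h import *
s=robot.sense(); im,d=cams.camera('wrist'); cv2.imwrite(f'pics/{sys.argv[1]}.png',im); print(s['t'],r(s['tcp_pos']))
for t in sys.argv[2].split(','):
    print(t,[(r(q['centre']),round(q['conf'],2)) for q in cams.pinpoint('wrist',t)][:3])
    for q in cams.cut_out('wrist',t)[:3]:
        v,u=np.nonzero(q['pixels']); P=wworld(s,d,q['pixels'])
        if len(P)>10: print('  ',round(q['conf'],2),round(u.mean()),round(v.mean()),rect(P))
E
python3 w.py w1 screen,screen_hole,cuvette,lamp,meter,beam_at_well,rack; python3 -c "
from h import *
print(cams.camera_info('wrist'))"
```

```text
3.6 [0.4258, 0.0845, 0.2259]
screen [([0.4223, 0.0892, 0.0005], 0.97)]
   0.83 254 177 (np.float64(0.0805), 391, [[424.4, 87.0], [9.1, 45.9], 71.5])
   0.3 308 300 (np.float64(0.0183), 125, [[441.3, -110.4], [86.2, 13.9], 76.4])
screen_hole [([0.4242, 0.0846, 0.0432], 0.64)]
   0.78 255 177 (np.float64(0.0805), 410, [[424.4, 87.0], [9.1, 46.1], 71.5])
cuvette [([0.6164, 0.0325, 0.0444], 0.59)]
   0.8 344 220 (np.float64(0.0856), 331, [[513.3, 5.4], [20.1, 34.6], 61.3])
   0.68 275 241 (np.float64(0.0857), 353, [[424.3, 8.4], [33.9, 20.5], 19.9])
lamp [([0.6075, 0.1449, 0.0005], 0.78)]
   0.61 368 54 (np.float64(0.0752), 1862, [[603.9, 192.8], [51.7, 70.2], 4.8])
meter [([0.6131, 0.0327, -0.0002], 0.78)]
   0.89 411 201 (np.float64(0.0833), 1774, [[628.1, -45.5], [64.9, 73.0], 5.0])
   0.17 413 182 (np.float64(0.0525), 43, [[615.7, 8.2], [8.7, 18.0], 67.3])
beam_at_well [([0.6192, 0.0325, 0.0416], 0.57)]
   0.83 411 201 (np.float64(0.0833), 1743, [[627.6, -45.4], [63.6, 72.5], 5.8])
rack [([0.4589, -0.102, 0.0005], 0.47)]
   0.66 308 308 (np.float64(0.0183), 98, [[440.4, -114.4], [76.7, 13.9], 76.4])
{'fx': 297.3186396354542, 'fy': 297.3186396354542, 'cx': 255.87662688163448, 'cy': 198.18006529688782, 'T_tool_cam': array([[-6.45147961e-04,  9.54107457e-01,  2.99463761e-01,
         8.62504867e-02],
       [ 9.99999738e-01,  5.17409712e-04,  5.05848612e-04,
        -2.60313395e-04],
       [ 3.27688475e-04,  2.99464009e-01, -9.54107541e-01,
        -1.57514620e-01],
       [ 0.00000000e+00,  0.00000000e+00,  0.00000000e+00,
         1.00000000e+00]])}
```

View pics/w1.png

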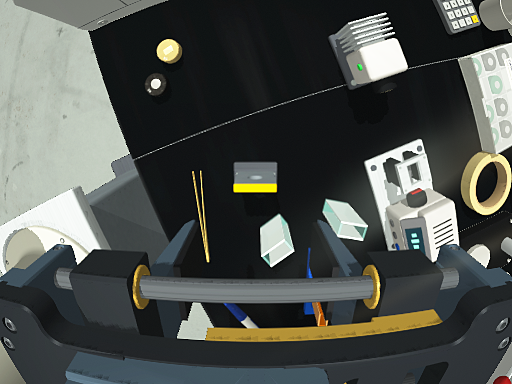

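Wrist view: the screen's yellow edge is at (255,187), with look-alike cuvettes at (275,241) and (344,220), the lamp at (370,50) and the meter at (410,200). The screen is at (0.425, 0.0865) with its top at 0.080, and its yaw matches the tool. I'll descend and grip.

In the tool's units: -0.17 m / 0.6 = -0.2833, -0.001 m / 0.6 = -0.0017, 0.01 rad / 2.0944 = 0.0048.

Call:
move_arm:
  increments: [-0.0017,0.0008,-0.075,0,0,0,-0.0017,0.0008,-0.15,0,0,0.0048,-0.0017,0.0008,-0.2167,0,0,0.0048,-0.0017,0.0008,-0.2583,0,0,0.0048,-0.0017,0.0008,-0.2833,0,0,0.0048,-0.0017,0.0008,-0.2833,0,0,0.0048]

```text
t: 4.95
tcp_pos: [0.424, 0.0864, 0.0564]
eef_rot: [0.811, 0.585, -0.001, -0.001]
contact_force: [0.2, -0.2, -0.2]
finger_gap: 0.767
gripper_force: 0.0
```

Call:
move_arm:
  increments: [0,0,0,0,0,0,0,0,0,0,0,0,0,0,0,0,0,0,0,0,0,0,0,0,0,0,0,0,0,0]
  claw: 0.03
  newtons: 25

```text
t: 5.45
tcp_pos: [0.4255, 0.0865, 0.0587]
eef_rot: [0.811, 0.585, 0.001, 0.0]
contact_force: [-0.9, 0.2, 9.4]
finger_gap: 0.501
gripper_force: 25.0
```

In the tool's units: 0.186 m / 0.6 = 0.31, 0.013 m / 0.6 = 0.0217, 0.41 rad / 2.0944 = 0.1958.

Call:
move_arm:
  increments: [0,0,0.05,0,0,0,0,0,0.1167,0,0,0,0.0333,0.0017,0.1667,0,0,0.0334,0.1,0.0067,0.1667,0,0,0.0955,0.1667,0.0117,0.1667,0,0,0.1432,0.2333,0.0167,0.1667,0,0,0.1958,0.2833,0.02,0.1667,0,0,0.1958,0.31,0.0217,0.1667,0,0,0.1958,0.31,0.0217,0.1667,0,0,0.1958,0.31,0.0217,0.1667,0,0,0.1958]

```text
t: 6.45
tcp_pos: [0.6103, 0.0994, 0.1578]
eef_rot: [0.675, 0.738, -0.0, -0.0]
contact_force: [-0.5, -0.0, -2.6]
finger_gap: 0.499
gripper_force: 25.0
```

```bash
python3 w.py w2 screen,meter,beam_at_well,seat_top,lamp; python3 - <<'E'
from h import *
s=robot.sense();print(s['contact_force'],s['finger_gap'])
for n in('scene','top'):
    im,d=cams.camera(n)
    for q in cams.cut_out(n,'screen')[:1]: print(n,rect(world(n,d,q['pixels'])))
    for t in('screen','screen_hole','beam_at_well','meter','lamp'): print(t,[(r(q['centre']),round(q['conf'],2)) for q in cams.pinpoint(n,t)][:2])
E
```

```text
6.45 [0.6103, 0.0994, 0.1578]
screen [([0.6109, 0.0971, 0.0986], 0.93)]
meter [([0.6133, 0.0327, 0.0008], 0.95)]
   0.76 256 316 (np.float64(0.0834), 949, [[626.4, -18.5], [65.1, 20.6], 9.6])
beam_at_well []
   0.83 256 315 (np.float64(0.0834), 939, [[626.5, -18.4], [65.0, 20.2], 9.1])
seat_top []
   0.73 256 242 (np.float64(0.1792), 1377, [[609.9, 101.3], [45.6, 8.2], 4.6])
lamp [([0.6085, 0.1457, 0.0015], 0.79)]
   0.98 259 103 (np.float64(0.0755), 3957, [[604.8, 193.6], [51.1, 69.8], 4.2])
[-0.52909022 -0.22085863 -1.35197859] 0.5014293557830245
screen [([0.6111, 0.0979, 0.0996], 0.9)]
screen_hole [([0.4623, -0.1004, 0.0018], 0.75), ([0.6115, 0.099, 0.1477], 0.61)]
beam_at_well [([0.6174, 0.032, 0.0439], 0.62), ([0.6101, 0.1006, 0.0993], 0.35)]
meter [([0.4616, -0.0771, -0.0011], 0.53)]
lamp []
screen []
screen_hole []
beam_at_well [([0.6174, 0.0341, 0.043], 0.78)]
meter [([0.6171, 0.0345, 0.0019], 0.77), ([0.4672, -0.0744, 0.0025], 0.46)]
lamp []
```

View pics/w2.png

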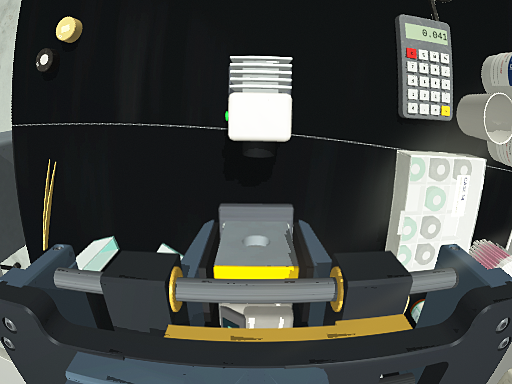

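Wrist view: the held screen is centred (yellow edge at (256,272)) and lined up with the lamp snout at (260,150). Yaw is 4.6° against about 4.5° for the meter. I'll lower it and release.

In the tool's units: -0.1 m / 0.6 = -0.1667, 0.001 m / 0.6 = 0.0017.

Call:
move_arm:
  increments: [0.0017,0,-0.05,0,0,0,0.0017,0,-0.1,0,0,0,0.0017,0,-0.1333,0,0,0,0.0017,0,-0.15,0,0,0,0.0017,0,-0.16,0,0,0,0.0017,0,-0.1667,0,0,0,0.0017,0,-0.1667,0,0,0,0.0017,0,-0.1667,0,0,0]

```text
t: 8.5
tcp_pos: [0.6126, 0.0995, 0.0587]
eef_rot: [0.675, 0.738, 0.001, 0.0]
contact_force: [0.2, -0.5, -1.8]
finger_gap: 0.503
gripper_force: 25.0
```

Call:
move_arm:
  increments: [0,0,0,0,0,0,0,0,0,0,0,0,0,0,0,0,0,0,0,0,0,0,0,0,0,0,0,0,0,0]
  claw: 0.064

```text
t: 9.0
tcp_pos: [0.612, 0.0995, 0.058]
eef_rot: [0.675, 0.738, 0.0, 0.0]
contact_force: [-0.6, -0.2, -0.7]
finger_gap: 0.702
gripper_force: 0.0
```

In the tool's units: -0.175 m / 0.6 = -0.2917, 0.17 m / 0.6 = 0.2833, -0.4 rad / 2.0944 = -0.191.

Call:
move_arm:
  increments: [0,0,0.0333,0,0,0,0,0,0.0833,0,0,0,0,0,0.15,0,0,0,0,0,0.2,0,0,0,0,0,0.25,0,0,0,-0.05,-0.05,0.2833,0,0,-0.0477,-0.1,-0.1,0.2833,0,0,-0.0955,-0.15,-0.15,0.2833,0,0,-0.1432,-0.2,-0.2167,0.2833,0,0,-0.191,-0.2417,-0.2667,0.2833,0,0,-0.191,-0.2417,-0.2917,0.2833,0,0,-0.191,-0.2417,-0.2917,0.2833,0,0,-0.191]

```text
t: 10.2
tcp_pos: [0.4667, -0.0771, 0.2282]
eef_rot: [0.809, 0.588, 0.0, 0.0]
contact_force: [0.3, 0.7, -0.2]
finger_gap: 0.701
gripper_force: 0.0
```

```bash
cat > c.py <<'E'
import sys
from h import *
n=sys.argv[1]; im,d=cams.camera(n); cv2.imwrite(f'pics/{sys.argv[3]}.png',im)
for t in sys.argv[2].split(','):
    for q in cams.cut_out(n,t)[:4]:
        v,u=np.nonzero(q['pixels']); P=world(n,d,q['pixels'])
        if len(P)>6: print(n,t,round(q['conf'],2),round(u.mean()),round(v.mean()),rect(P))
    print(n,t,'pin',[(r(q['centre']),round(q['conf'],2)) for q in cams.pinpoint(n,t)][:4])
E
python3 w.py w3 screen,meter,cuvette,amber_cuvette,rack; python3 c.py top screen,meter,lamp,cuvette,rack,seat_top t3; python3 c.py scene screen,cuvette,screen_hole,meter s3
```

```text
10.2 [0.4667, -0.0771, 0.2282]
screen [([0.6131, 0.097, -0.0005], 0.64), ([0.4671, -0.0765, 0.0056], 0.27)]
   0.87 323 13 (np.float64(0.0778), 103, [[602.8, 95.4], [7.1, 28.6], 79.9])
meter [([0.6129, 0.0347, 0.0031], 0.82)]
   0.72 360 101 (np.float64(0.0834), 3420, [[627.1, -47.6], [66.5, 75.9], 3.0])
cuvette [([0.4652, -0.077, 0.0061], 0.89), ([0.4241, 0.0078, -0.0017], 0.62), ([0.5162, 0.0019, 0.0031], 0.6)]
   0.89 196 125 (np.float64(0.0861), 314, [[424.7, 8.0], [33.8, 20.4], 18.5])
   0.75 257 179 (np.float64(0.0655), 136, [[468.2, -75.6], [24.4, 13.5], 71.8])
amber_cuvette [([0.4484, -0.1328, 0.0025], 0.57), ([0.6117, 0.0977, 0.0415], 0.28)]
   0.74 360 101 (np.float64(0.0834), 3429, [[627.1, -47.6], [66.5, 75.9], 3.0])
   0.68 323 13 (np.float64(0.078), 103, [[602.8, 95.4], [7.1, 28.6], 79.9])
   0.65 257 223 (np.float64(0.0655), 141, [[450.6, -127.9], [22.9, 13.1], 72.4])
rack [([0.4596, -0.1021, 0.0007], 0.63), ([0.4654, -0.0742, 0.0034], 0.18)]
   0.83 257 189 (np.float64(0.0183), 1600, [[459.6, -101.7], [111.7, 36.1], 71.3])
top screen 0.79 209 156 (np.float64(0.0806), 
[... 805 characters left out ...]
, 0.0995, 0.0002], 0.63)]
scene cuvette 0.92 240 184 (np.float64(0.0832), 118, [[513.0, 1.5], [23.2, 33.7], 65.5])
scene cuvette 0.66 254 212 (np.float64(0.0626), 71, [[469.0, -79.1], [24.8, 13.3], 72.1])
scene cuvette 0.66 212 204 (np.float64(0.0832), 108, [[424.8, 3.5], [35.3, 21.1], 14.3])
scene cuvette pin [([0.5165, -0.001, 0.0001], 0.92), ([0.4687, -0.0778, 0.0056], 0.76), ([0.421, 0.0093, 0.0041], 0.63)]
scene screen_hole 0.71 238 159 (np.float64(0.0454), 26, [[611.2, 96.4], [47.8, 8.7], 7.3])
scene screen_hole pin [([0.6159, 0.0991, 0.0462], 0.58)]
scene meter 0.97 281 171 (np.float64(0.082), 597, [[626.3, -52.3], [70.5, 75.9], 3.8])
scene meter pin [([0.6205, 0.0314, 0.0024], 0.96)]
```

```bash
cat > col.py <<'E'
from h import *
def fit(P,lab):
    Q=P[(abs(P[:,2]-.059)<.006)&(abs(P[:,0]-.617)<.035)&(abs(P[:,1]-.033)<.028)]
    if len(Q)>8: print(lab,len(Q),round(np.median(Q[:,2]),4),[np.round(a,1).tolist() for a in cv2.minAreaRect(Q[:,:2].astype(np.float32)*1000)])
A=np.ones((384,512),bool)
for n in('top','scene'):
    fit(world(n,np.load(n+'0.npy'),A),n+'0'); im,d=cams.camera(n); fit(world(n,d,A),n)
s=robot.sense(); im,d=cams.camera('wrist'); fit(wworld(s,d,A),'wrist')
E
python3 col.py
```

```text
top0 301 0.0583 [[617.2, 29.3], [44.3, 47.4], 3.1]
top 49 0.0588 [[615.8, 50.8], [44.3, 6.4], 0.2]
scene0 172 0.0567 [[616.8, 32.3], [46.9, 40.6], 2.2]
scene 167 0.057 [[617.0, 31.5], [45.6, 39.9], 3.4]
wrist 969 0.0584 [[616.5, 30.9], [45.4, 46.9], 3.9]
```

View pics/w3.png

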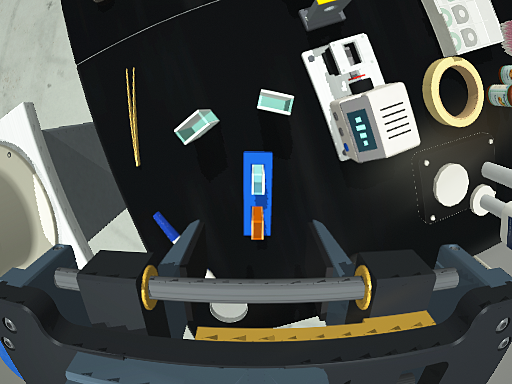

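Wrist view: the rack's clear cuvette is at (257,180), with the amber one at (257,222) and the look-alikes at (196,125) and (275,102). The cuvette is at (0.4685, −0.0765) with its top at 0.064. The screen stands at about (0.612, 0.099), on the beam within about 1 mm. Now the cuvette.

In the tool's units: -0.174 m / 0.6 = -0.29, -0.04 m / 0.6 = -0.0667.

Call:
move_arm:
  increments: [0.0025,-0.0017,-0.0667,0,0,0,0.0025,-0.0017,-0.1333,0,0,0,0.0025,-0.0017,-0.2,0,0,0,0.0025,-0.0017,-0.25,0,0,0,0.0025,-0.0017,-0.275,0,0,0,0.0025,-0.0017,-0.29,0,0,0,0.0025,-0.0017,-0.29,0,0,0]
  claw: 0.04

```text
t: 12.7
tcp_pos: [0.4682, -0.0764, 0.0532]
eef_rot: [0.808, 0.589, -0.0, -0.001]
contact_force: [-0.4, -0.5, 0.6]
finger_gap: 0.436
gripper_force: 0.0
```

Call:
move_arm:
  increments: [0,0,0,0,0,0,0,0,0,0,0,0,0,0,0,0,0,0,0,0,0,0,0,0,0,0,0,0,0,0,0,0,0,0,0,0]
  claw: 0.004
  newtons: 10

```text
t: 13.3
tcp_pos: [0.4689, -0.0766, 0.0545]
eef_rot: [0.808, 0.589, 0.0, 0.0]
contact_force: [-0.6, 0.6, 9.1]
finger_gap: 0.151
gripper_force: 10.0
```

In the tool's units: 0.148 m / 0.6 = 0.2467, 0.13 m / 0.6 = 0.2167, 0.39 rad / 2.0944 = 0.1862.

Call:
move_arm:
  increments: [0,0,0,0,0,0,0,0,0.0333,0,0,0,0,0,0.0833,0,0,0,0,0,0.15,0,0,0,0,0,0.2,0,0,0,0.0333,0.025,0.2167,0,0,0.0477,0.0917,0.0667,0.2167,0,0,0.0955,0.15,0.1083,0.2167,0,0,0.1432,0.2,0.15,0.2167,0,0,0.1862,0.2333,0.175,0.2167,0,0,0.1862,0.2467,0.1842,0.2167,0,0,0.1862,0.2467,0.1842,0.2167,0,0,0.1862,0.2467,0.1842,0.2167,0,0,0.1862]
  newtons: 30

```text
t: 14.6
tcp_pos: [0.6155, 0.0334, 0.1838]
eef_rot: [0.679, 0.734, -0.0, -0.0]
contact_force: [-0.3, 0.1, -0.9]
finger_gap: 0.152
gripper_force: 30.0
```

```bash
python3 w.py w4 cuvette,screen,lamp,meter,beam_at_well; python3 col.py; python3 c.py scene cuvette,beam_at_well,screen,screen_hole s4;python3 c.py top cuvette,beam_at_well,screen t4
python3 -c "
import cv2
a=cv2.imread('pics/w4.png')[120:384,120:420]; b=cv2.imread('pics/s4.png')[80:220,200:340]
cv2.imwrite('pics/m4.png',cv2.hconcat([cv2.resize(a,(430,420)),cv2.resize(b,(370,420))]))"
```

```text
14.6 [0.6155, 0.0334, 0.1838]
cuvette [([0.4232, 0.0059, -0.002], 0.86), ([0.5176, 0.004, 0.0006], 0.8), ([0.6152, 0.0358, 0.1356], 0.57)]
   0.6 257 192 (np.float64(0.0372), 236, [[616.3, 30.2], [11.8, 24.0], 4.2])
   0.59 256 245 (np.float64(0.1944), 570, [[615.4, 35.6], [14.0, 24.1], 5.2])
   0.58 90 203 (np.float64(0.0859), 327, [[424.7, 8.1], [35.3, 20.4], 19.7])
screen [([0.6131, 0.0983, -0.001], 0.91)]
   0.44 140 257 (np.float64(0.0182), 906, [[460.3, -101.8], [114.3, 36.9], 71.4])
lamp [([0.6095, 0.1476, 0.0008], 0.84)]
   0.76 258 41 (np.float64(0.0755), 3209, [[605.0, 190.0], [52.2, 64.3], 4.9])
meter [([0.6108, 0.0327, 0.0005], 0.94)]
beam_at_well [([0.6175, 0.035, 0.0438], 0.68)]
top0 301 0.0583 [[617.2, 29.3], [44.3, 47.4], 3.1]
scene0 172 0.0567 [[616.8, 32.3], [46.9, 40.6], 2.2]
scene 166 0.0572 [[616.2, 31.5], [47.0, 38.9], 3.7]
wrist 1234 0.0588 [[616.2, 35.2], [43.7, 38.5], 3.8]
scene cuvette 0.93 212 204 (np.float64(0.0833), 115, [[424.4, 4.2], [35.9, 21.0], 18.1])
scene cuvette 0.75 259 122 (np.float64(0.1642), 42, [[609.0, 27.1], [17.9, 25.3], 30.6])
scene cuvet
[... 197 characters left out ...]
scene beam_at_well 0.71 281 171 (np.float64(0.0819), 586, [[627.1, -52.3], [67.1, 76.3], 5.4])
scene beam_at_well pin [([0.6141, 0.0341, 0.0452], 0.75), ([0.4505, -0.1244, 0.0068], 0.65), ([0.4573, -0.1056, 0.0002], 0.54)]
scene screen 0.79 238 152 (np.float64(0.078), 73, [[570.1, 66.8], [148.3, 29.4], 36.0])
scene screen pin [([0.6102, 0.0974, 0.0015], 0.59)]
scene screen_hole 0.64 238 152 (np.float64(0.0781), 68, [[611.0, 95.3], [43.6, 10.1], 5.4])
scene screen_hole pin [([0.6151, 0.0966, 0.0461], 0.82), ([0.6195, 0.0339, -0.0003], 0.6)]
top cuvette pin []
top beam_at_well 0.83 290 147 (np.float64(0.0843), 309, [[631.0, -76.3], [23.0, 63.6], 88.3])
top beam_at_well pin []
top screen pin []
```

View pics/m4.png

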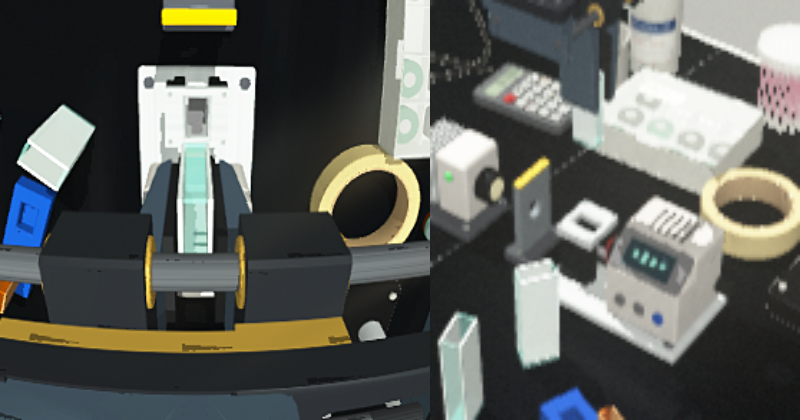

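```bash
python3 -c "
from h import *
P=[]
for k in range(2):
    s=robot.sense(); im,d=cams.camera('wrist'); print(s['t'],r(s['tcp_pos']),r(s['contact_force']))
    for q in cams.cut_out('wrist','cuvette'):
        Q=wworld(s,d,q['pixels'])
        if len(Q) and Q[:,2].max()>.15:
            Q=Q[Q[:,2]>.185]; print('cuv',[np.round(a,1).tolist() for a in cv2.minAreaRect(Q[:,:2].astype(np.float32)*1000)])
    Q=wworld(s,d,d>0); Q=Q[(abs(Q[:,2]-.059)<.004)&(abs(Q[:,0]-.617)<.03)&(abs(Q[:,1]-.033)<.024)]
    print('col',[np.round(a,1).tolist() for a in cv2.minAreaRect(Q[:,:2].astype(np.float32)*1000)])
"
```

```text
16.1 [0.6165, 0.034, 0.1839] [-0.9051, -0.1712, -0.4648]
cuv [[616.4, 37.3], [13.8, 26.2], 7.2]
col [[615.9, 34.9], [44.2, 38.9], 4.0]
16.2 [0.6165, 0.034, 0.1839] [-0.7838, 0.1722, -0.6632]
cuv [[616.3, 36.3], [14.1, 23.8], 4.9]
col [[615.9, 35.1], [44.0, 38.9], 4.0]
```

In the tool's units: -0.086 m / 0.6 = -0.1433, -0.0012 m / 0.6 = -0.002, -0.01 rad / 2.0944 = -0.0048.

Call:
move_arm:
  increments: [-0.0007,-0.002,-0.05,0,0,-0.0048,-0.0007,-0.002,-0.0917,0,0,-0.0048,-0.0007,-0.002,-0.1133,0,0,-0.0048,-0.0007,-0.002,-0.1217,0,0,-0.0048,-0.0007,-0.002,-0.13,0,0,-0.0048,-0.0007,-0.002,-0.1367,0,0,-0.0048,-0.0007,-0.002,-0.1433,0,0,-0.0048,-0.0007,-0.002,-0.1433,0,0,-0.0048]

```text
t: 17.1
tcp_pos: [0.6162, 0.033, 0.0979]
eef_rot: [0.682, 0.731, 0.0, 0.0]
contact_force: [0.2, 3.8, -3.0]
finger_gap: 0.152
gripper_force: 30.0
```

Call:
move_arm:
  increments: [0,0.0008,-0.0067,0,0,0,0,0.0008,-0.015,0,0,0,0,0.0008,-0.0217,0,0,0,0,0.0008,-0.0283,0,0,0,0,0.0008,-0.0333,0,0,0,0,0.0008,-0.0367,0,0,0,0,0.0008,-0.0375,0,0,0,0,0.0008,-0.0375,0,0,0]

```text
t: 17.9
tcp_pos: [0.6161, 0.0332, 0.0756]
eef_rot: [0.682, 0.731, -0.0, 0.0]
contact_force: [-1.8, 1.7, 5.5]
finger_gap: 0.152
gripper_force: 30.0
```

```bash
python3 w.py w5 cuvette; python3 c.py scene cuvette,screen,amber_cuvette,seat_top s5; python3 -c "
import cv2
from h import *
s=robot.sense();print(s['tcp_pos'],s['contact_force'],s['finger_gap'])
a=cv2.imread('pics/w5.png')[100:340,140:400]; b=cv2.imread('pics/s5.png')[110:250,200:320]
cv2.imwrite('pics/m5.png',cv2.hconcat([cv2.resize(a,(430,420)),cv2.resize(b,(370,420))]))"
```

```text
17.9 [0.6161, 0.0332, 0.0756]
cuvette [([0.6172, 0.0338, 0.0256], 0.98), ([0.4239, 0.0077, 0.0011], 0.69), ([0.5179, 0.0075, 0.0003], 0.63)]
   0.94 36 242 (np.float64(0.085), 450, [[425.2, 9.8], [34.7, 19.0], 17.3])
   0.71 122 253 (np.float64(0.085), 386, [[515.0, 6.3], [16.5, 38.0], 35.5])
   0.69 256 251 (np.float64(0.0861), 566, [[616.1, 35.6], [13.9, 23.5], 5.0])
scene cuvette 0.82 241 184 (np.float64(0.0833), 107, [[513.4, 1.2], [21.9, 33.1], 61.0])
scene cuvette 0.69 211 204 (np.float64(0.0834), 114, [[425.6, 4.6], [36.3, 21.5], 19.6])
scene cuvette pin [([0.5181, -0.0019, -0.0019], 0.79), ([0.4249, 0.0094, 0.0029], 0.74)]
scene screen 0.9 238 155 (np.float64(0.0727), 34, [[600.3, 92.6], [7.6, 23.4], 79.9])
scene screen pin [([0.6107, 0.0972, 0.0001], 0.81)]
scene amber_cuvette 0.63 269 229 (np.float64(0.0634), 73, [[451.7, -132.0], [24.8, 16.0], 71.4])
scene amber_cuvette pin [([0.4514, -0.1228, 0.0043], 0.63)]
scene seat_top pin []
[0.6161098  0.03320206 0.07555072] [-0.60408346  1.96814762  6.60109948] 0.14685301834127654
```

View pics/m5.png

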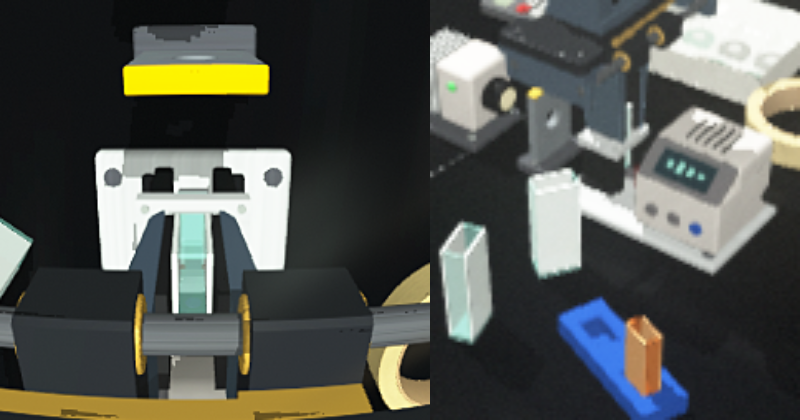

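Left: the cuvette is in the well at (192,260), with the screen standing clear at (196,75). Right: the amber cuvette is still in the rack at (645,355). The force of about 6 N fits the spring near the bottom. I'll press a little further to find the stop.

In the tool's units: -0.0014 m / 0.6 = -0.0023, -0.0007 m / 0.6 = -0.0012.

Call:
move_arm:
  increments: [0,0,-0.0012,0,0,0,0,0,-0.0023,0,0,0,0,0,-0.0023,0,0,0,0,0,-0.0023,0,0,0,0,0,-0.0023,0,0,0]

```text
t: 19.0
tcp_pos: [0.6162, 0.0332, 0.0753]
eef_rot: [0.682, 0.731, 0.0, 0.0]
contact_force: [-7.4, 1.5, 24.9]
finger_gap: 0.151
gripper_force: 30.0
```

The stop is reached: the force jumped to 25 N for 0.3 mm of travel. I'll ease off slightly, then hand in.

In the tool's units: 0.0007 m / 0.6 = 0.0012.

Call:
move_arm:
  increments: [0,0,0.0012,0,0,0,0,0,0.0012,0,0,0,0,0,0.0012,0,0,0,0,0,0.0012,0,0,0,0,0,0.0012,0,0,0]

```text
t: 19.5
tcp_pos: [0.6162, 0.0332, 0.0754]
eef_rot: [0.682, 0.731, 0.0, 0.0]
contact_force: [-4.7, 1.6, 15.6]
finger_gap: 0.146
gripper_force: 30.0
```

```bash
python3 w.py w6 cuvette,screen
```

```text
19.5 [0.6162, 0.0332, 0.0754]
cuvette [([0.5165, 0.004, 0.0005], 0.85), ([0.427, 0.0058, -0.0017], 0.58), ([0.6126, 0.0974, 0.0003], 0.24)]
   0.9 35 242 (np.float64(0.0849), 457, [[424.5, 9.2], [37.5, 19.0], 18.8])
   0.84 256 250 (np.float64(0.0861), 564, [[616.0, 35.4], [14.1, 24.0], 4.4])
screen [([0.6147, 0.097, 0.0005], 0.78)]
   0.94 258 134 (np.float64(0.0805), 1432, [[612.8, 100.0], [46.3, 8.7], 4.2])
```

```bash
python3 -c "
from bench import robot
print(robot.sign_off())"
```

```text
the job is handed in; nothing more can be done
None
```

The job is handed in, with no verdict returned: by the last camera and force readings, the screen stands released within about 2 mm of the beam and square to it, and the clear cuvette, still gripped by its frosted faces, holds the seat down on its stop (about 16 N). The amber cuvette is still in the rack.

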